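# Shut the camera's battery cover and hold a relay up for inspection

### The job

The inspection camera only works with its orange battery cover shut: press the cover down until it snaps fully shut. Then pull the white relay straight out of its black socket and hold it up in the air in front of the camera, upright, with its paper label squarely facing the lens, the middle of the label level with and centred on the lens and 10 cm from the glass. Finish holding it still there, in the gripper, touching nothing else, and leave the two capacitors and the transformer beside the socket where they are.

Things in the scene. Friction and masses are not known exactly. Their poses are not given: they have to be found in the camera images.
- camera: grey inspection camera on a fixed stand: dark steel base plate 300 x 110 x 8 mm on the bench, round pillar, grey housing 100 x 80 mm with its top rim at z = 135 mm, black lens barrel on the front with a ring of white lights. Origin on the bench under the middle of the housing; the lens looks along its -x axis (the base plate reaches from x = -240 to +60 mm), y across, z up. It does not move, but it stands elsewhere and turned in each start.
- cover (a joint): angle of the orange battery cover on the camera, rad: 0 = shut, 1.1 = open at its stop; hinged at the housing's rear (+x) end, it starts open at 0.8 to 1.05. A light spring (under 0.1 N m) and friction keep it open. Below 0.12 a nose under its free edge meets a spring catch: some 5 to 10 N straight down near the middle push it past, then it stays at 0; with less it stays ajar.
- cover_hinge (a point): point on the hinge line of the cover, 46 mm behind the camera's origin (+x) and 135 mm above the bench, in the middle of its width. The cover is a plate 92 mm long (from 2 to 94 mm from the hinge line), 79 mm wide and 5 mm thick; shut, it lies along the camera's -x from here, its top 6 mm above the hinge line.
- cover_edge (a point): middle of the free edge of the orange cover, on its top face, 92 mm from the hinge line.
- lens (a point): middle of the front glass of the lens, 103 mm above the bench, 68 mm ahead (-x) of the camera's origin. The barrel is 40 mm across, the light ring behind it 66 mm.
- focus (a point): point in the air where the middle of the relay's label shall be: on the lens axis, 100 mm in front of the glass, 103 mm above the bench. Its axes are the camera's: +x points to the lens, z up. (The round red, white and black target on the base plate lies 20 mm farther from the lens, under the middle of a relay held so, to within 2 mm.)
- relay: white relay can, upright box 37 (x) x 36 (y) x 75 mm, 0.12 kg, with a paper label on the upper half of one side, the -x side. Origin in the middle of its underside, z up. It stands loosely in the socket, its underside 4 mm above the bench and the lower 10 mm inside the recess (about 2 mm play all round). Grip it across the two sides without the label (along its y).
- label (a point): middle of the paper label (26 x 28 mm) on the upper half of the relay's side: 18 mm from the relay's axis along its -x, 50 mm above its underside.
- socket: black socket block 64 x 64 mm, 14 mm high, with two small terminal ledges 16 mm wide on the x sides; fixed to the bench, square recess 41 mm wide and 10 mm deep, open at the top. Origin on the bench under its middle; axes as the relay's.
- capacitor_black: black capacitor standing beside the socket, 40 mm across, 51 mm high; origin under its middle. Leave it.
- capacitor_blue: blue capacitor standing beside the socket, 35 mm across, 43 mm high; origin under its middle. Leave it.
- transformer: dark ferrite transformer with a copper coil, 56 x 52 x 52 mm, standing beside the socket; origin under its middle. Leave it.
Mind the look-alikes: they are no part of the job. What is shaped like the relay but pink or red is not meant.

How it is judged:
By the outcome, as a careful person would: the job done as asked, in the order asked, and still so for the second after the job is handed in, while the arm keeps its last pose, push and grip.
It also fails if it takes over 48 s, if anything falls off the work surface, if the arm or the gripper's body presses on something with over 40 N, if the wrist force passes 120 N, or if a joint passes its speed limit or range.

### The arm

A 6-joint arm with a two-finger parallel gripper is mounted at the origin on a cart in front of the work surface, level with it; the furniture and walls round the work are solid. World frame = base frame: x ahead of the robot, y to its left, z up, the work surface at z = 0. Lengths are in mm, angles in rad, forces in N, time in s.
With the tool pointing down it reaches from about 275 to 750 mm from the base axis. Payload 10.2 kg.
Tool frame: the origin (TCP) lies on the mounting face of the last link; the fingertips stand 173 mm ahead of it and the grasp point (between the pads) lies 155 mm ahead of it (robot.tcp_to_tips is the distance from the TCP to the fingertips, in mm); z points along the fingers, y is the line along which they close (so a half turn about z gives the same grasp; the last joint's range is limited). The gripper opens to 85 mm and grips with 20 to 120 N. Pads are 22 mm wide; open, the fingers measure 114 mm over their backs; the gripper's body (76 mm by 85 mm) begins 54 mm behind the grasp point. The pads swing forward as they close: fully open they stand 13 mm farther back than shut.
Start: joints at [1.108, 0.313, 1.498, -0, 1.331, -0.223], TCP at [124.705, 509.981, 404.694] pointing down, gripper open.
Joint ranges: [-2.94, 2.94], [-0.97, 2.17], [0.19, 2.56], [-1.23, 4.37], [0.02, 3.11], [-2.88, 2.88]. Speed limits (rad/s): [2.39, 2.39, 3.01, 3.14, 3.14, 3.14].

### API

Orientations are given as a rotation vector (axis times angle).
In Python, from bench import robot gives the robot as it stands.
- The arm moves only by the tool arm_command, never from a script. Its argument "commands" is a list that holds one entry, the list of rows, each a list of 7 numbers: the turn, a rotation vector about the tool's x, y, z in rad, then the shift along the tool's x, y, z in cm, then the opening, from 0 (shut) to 1 (fully open). A call has 1 to 20 rows; each row shifts and turns the commanded pose from where the row before left it, along the tool's axes as they then stand; what a row does not reach is not made up. A row lasts 1/8 s, in which the tool goes at most 62.5 mm and 10.7 degrees, less where a joint would pass 70% of its speed; a pose out of reach is approached as far as the arm can. A call is refused whole if a number of a shift passes 6.25 or a number of a turn 0.188, either way. A call with a gripper value outside its range is refused whole. The fingers move at their own pace and stop on an object; the grip force is fixed at half the most. Time passes only in rows, so rows that do not move let the fingers close. It gives the time, the measured TCP pose, the force, the opening and the grip force at its end, in the units of the state.
- robot.get_state(): the state, without advancing time (a new reading comes with each control period).
- robot.read_camera(name): name is "side" or "top" or "wrist"; returns (picture, depth): 400x640x3 uint8, red, green, blue; 400x640 float32, mm along the optical axis (not along the pixel's ray), 0 where there is no reading.
- robot.camera_model(name): a dict with "mtx" (3x3 intrinsics, pixels), "dist" ([k1, k2, p1, p2, k3] as OpenCV has them; the pictures are not rectified), "extrinsics" (4x4, takes a point from world to camera coordinates); the wrist camera has in their place "tool_from_camera" (4x4, takes a point from camera to tool coordinates, whose origin is the TCP and whose axes are the flange's). Camera axes: x right, y down, z forward; pixel columns grow to the right and rows downward; lengths in mm; the calibration is good to about 2 mm. A picture is of the moment at which its call begins: read the wrist's pose just before it. camera_model takes no time and is no camera call.
- robot.hand_in(): hands the job in; it is judged then, once.
The state is a dict: "time": time; "joint_pos": joint angles; "qvel": joint speeds; "effort": joint torques, N m; "tool_pos": TCP position; "ee_rot": TCP orientation; "force": force on the tool from outside, world axes, zero at the start; "wrist_torque": the same for the moment, N m; "gripper_width": finger opening in mm; "grasp_force": force on a finger pad.
Only numpy, scipy, OpenCV 4.12 (cv2) and the standard library are available. Lean on these libraries where they do the work, as an engineer would, in place of code of your own. Each camera call takes 0.05 s, during which the arm holds its last target. There are 200 camera calls.

## Working session

There is one attempt and no reset: what is moved stays moved. The work goes in short steps, Python scripts to look and compute and a tool call to move; the robot and the scene stay as the last step left them, time stands still between calls to the robot, and variables do not carry over. Pictures are saved under pics/ and viewed, at most 10 in all, crops included, and the job is handed in when it is done.

Besides the shell and the picture viewer there is one more tool, called after "Call:" by a JSON object that holds its "op" and its "data", one argument or row to a line. arm_command: Moves the arm, as the interface text tells. Its arguments: {"type":"object","properties":{"commands":{"type":"array"}},"required":["commands"]}

```bash
mkdir -p pics
cat > h.py <<'E'
import numpy as np, cv2
from scipy.spatial.transform import Rotation as R
from bench import robot
def T_cw(name, st=None):
    m=robot.camera_model(name)
    if name=='wrist':
        st=st or robot.get_state()
        T=np.eye(4);T[:3,:3]=R.from_rotvec(st['ee_rot']).as_matrix();T[:3,3]=st['tool_pos']
        return m,T@np.array(m['tool_from_camera'])
    return m,np.linalg.inv(np.array(m['extrinsics']))
def cloud(name):
    st=robot.get_state(); img,d=robot.read_camera(name); m,T=T_cw(name,st)
    v,u=np.mgrid[:400,:640]
    p=cv2.undistortPoints(np.stack([u,v],-1).reshape(-1,1,2).astype(float),np.array(m['mtx']),np.array(m['dist'],float)).reshape(400,640,2)
    P=np.dstack([p,np.ones((400,640))])*d[...,None]
    W=P@T[:3,:3].T+T[:3,3]; W[d<=0]=np.nan
    return img,d,W
def save(n,img): cv2.imwrite('pics/'+n+'.png',img[...,::-1])
E
python3 - <<'E'
from h import *
a,d,W=cloud('top');b,d2,W2=cloud('side')
np.savez('s.npz',a=a,W=W,b=b,W2=W2)
save('top',a);save('side',b)
s=robot.get_state();print(s['tool_pos'],s['ee_rot'],s['time'],(d>0).mean(),(d2>0).mean())
E
```

```text
[124.68976236 509.94698168 404.19522653] [-3.75700190e-01 -3.11863876e+00  1.71317066e-03] 0.1 0.995734375 0.99594140625
```

View pics/top.png

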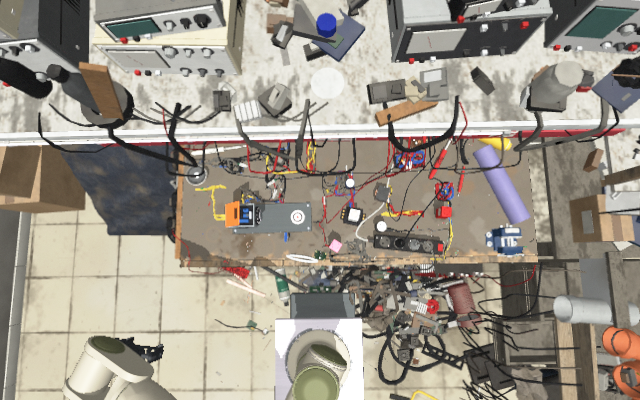

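View pics/side.png

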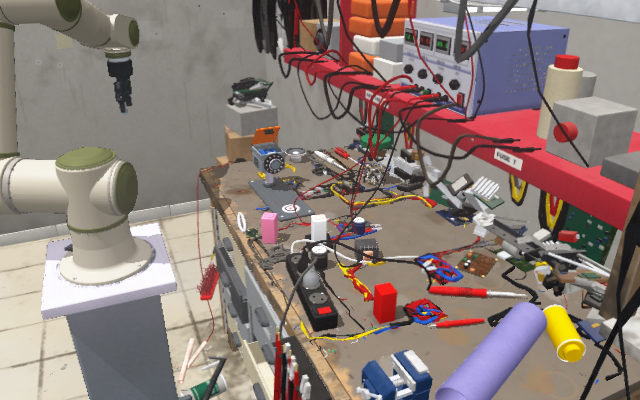

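Run:
```python
from h import *
z=np.load('s.npz');a,W,b,W2=z['a'],z['W'],z['b'],z['W2']
c=cv2.resize(a[165:265,210:400],None,fx=4.2,fy=4.2,interpolation=cv2.INTER_CUBIC);save('topc',c)
c=cv2.resize(b[115:305,210:420],None,fx=3,fy=3,interpolation=cv2.INTER_CUBIC);save('sidec',c)
for u,v in [(297,216),(352,214),(335,245),(381,227),(260,216),(240,208),(240,220),(232,225),(297,180),(350,180),(297,130)]: print((u,v),W[v,u].round())
hsv=cv2.cvtColor(a,cv2.COLOR_RGB2HSV)
def rep(nm,m,W):
    P=W[m&np.isfinite(W[...,0])];print(nm,len(P),np.median(P,0).round(1),P.min(0).round(),P.max(0).round())
for nm,h,WW in (('top',hsv,W),('side',cv2.cvtColor(b,cv2.COLOR_RGB2HSV),W2)):
    box=(abs(WW[...,0]-480)<200)&(abs(WW[...,1])<420)&(WW[...,2]>-20)&(WW[...,2]<250)
    m=box&(h[...,0]>6)&(h[...,0]<20)&(h[...,1]>190)&(h[...,2]>140)
    rep(nm+' orange',m,WW)
    P=WW[m]
    rep(nm+' white',box&(h[...,1]<40)&(h[...,2]>200)&(WW[...,2]>60)&(WW[...,2]<100),WW)
```

```text
(297, 216) [527.  73.  12.]
(352, 214) [ 524. -130.   78.]
(335, 245) [415. -67.  73.]
(381, 227) [ 478. -236.   46.]
(260, 216) [518. 193. 117.]
(240, 208) [548. 264. 114.]
(240, 220) [505. 261. 124.]
(232, 225) [483. 274. 180.]
(297, 180) [668.  74.   0.]
(350, 180) [ 655. -128.   44.]
(297, 130) [638.  15. 651.]
  return _methods._mean(a, axis=axis, dtype=dtype,
  ret = um.true_divide(
Traceback (most recent call last):
ValueError: zero-size array to reduction operation minimum which has no identity
```

View pics/topc.png

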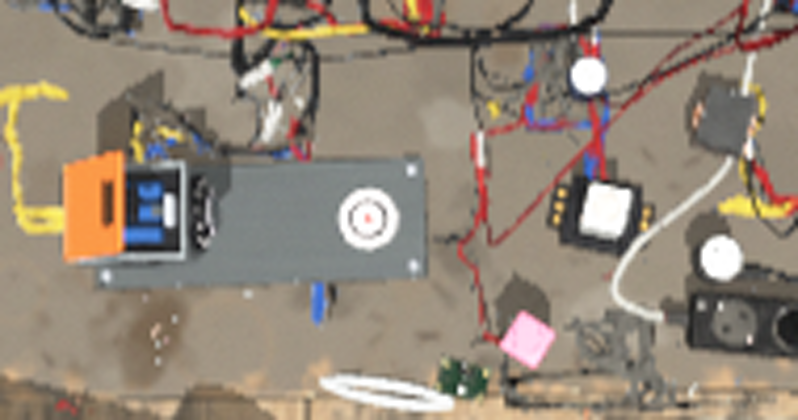

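View pics/sidec.png

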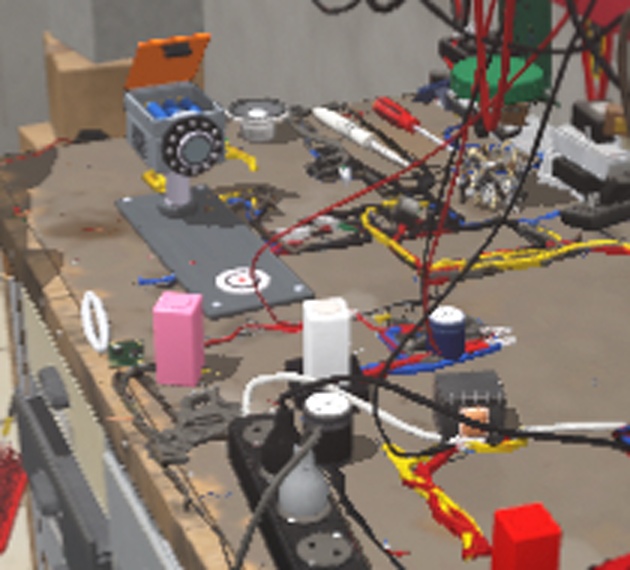

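Run:
```python
from h import *
z=np.load('s.npz');a,W,b,W2=z['a'],z['W'],z['b'],z['W2']
print(a[215,230],a[235,290],b[135,265])
m,T=T_cw('top')
def ray(u,v,zz):
    p=cv2.undistortPoints(np.array([[[u,v]]],float),np.array(m['mtx']),np.array(m['dist'],float))[0,0]
    d=T[:3,:3]@np.array([p[0],p[1],1]);o=T[:3,3];return (o+d*(zz-o[2])/d[2]).round(1)
f=lambda x,y:(210+(x+.5)/4.2-.5,165+(y+.5)/4.2-.5)
for n,p,zz in [('target',(368,218),8),('scrA',(411,170),8),('scrB',(413,265),8),('scrC',(107,276),8),('relay',(605,209),79),('ledgeL',(558,206),10),('ledgeR',(648,219),10),('sock tl',(575,174),14),('sock tr',(648,183),14),('sock bl',(560,242),14),('sock br',(640,256),14),('blue',(589,75),43),('blk',(720,257),51),('trafo',(723,118),52)]: print(n,ray(*f(*p),zz))
P=W[185:235,222:245][(a[185:235,222:245,0]>180)&(a[185:235,222:245,2]<90)];print('or',len(P),P.min(0),P.max(0),np.median(P,0))
for nm,w in(('top',W),('side',W2)):
  q=w.reshape(-1,3);q=q[np.isfinite(q[:,0])&(q[:,0]>330)&(q[:,0]<700)&(q[:,1]>-200)&(q[:,1]<380)&(q[:,2]>90)&(q[:,2]<600)]
  H,xe,ye=np.histogram2d(q[:,0],q[:,1],bins=[np.arange(330,701,37),np.arange(-200,381,58)])
  Z=np.zeros(H.shape)
  ix=np.digitize(q[:,0],xe)-1;iy=np.digitize(q[:,1],ye)-1
  for i,j,zz in zip(ix,iy,q[:,2]):
    if i<H.shape[0] and j<H.shape[1]: Z[i,j]=max(Z[i,j],zz)
  print(nm,xe,ye);print(Z.astype(int))
print(robot.camera_model('wrist'))
```

```text
[251 152  71] [127 122 116] [149  72  34]
target [525.6  72.7   8. ]
scrA [568.5  33.6   8. ]
scrB [482.7  32.6   8. ]
scrC [477.3 308.1   8. ]
relay [ 522.4 -135.6   79. ]
ledgeL [533.3 -98.2  10. ]
ledgeR [ 520.2 -178.4   10. ]
sock tl [ 561.4 -114.    14. ]
sock tr [ 552.1 -179.1   14. ]
sock bl [500.5 -99.1  14. ]
sock br [ 486.8 -169.9   14. ]
blue [ 645.8 -127.1   43. ]
blk [ 482.  -235.6   51. ]
trafo [ 603.5 -242.7   52. ]
or 285 [nan nan nan] [nan nan nan] [nan nan nan]
top [330 367 404 441 478 515 552 589 626 663 700] [-200 -142  -84  -26   32   90  148  206  264  322  380]
[[  0   0   0   0   0   0   0   0   0   0]
 [  0   0   0   0   0   0   0   0   0   0]
 [  0   0   0   0   0   0   0   0   0   0]
 [  0   0   0   0   0   0   0   0   0   0]
 [  0   0 123   0   0   0 135 209 192   0]
 [  0 158 136   0   0   0 135 209 193   0]
 [202 196   0   0   0   0   0 208 191   0]
 [598 403 401 598 572 598 407 403 598 599]
 [297 407 540 597 568 597 435 501 583 596]
 [  0 402 487   0 421 397 439 487 400   0]]
side [330 367 404 441 478 515 552 589 626 663 700] [-200 -142  -84  -26   32  
[... 367 characters left out ...]
3 568]
 [258 404 571 592 573 584 426 543 573 568]
 [  0 399 490 417 420   0 441 485 396   0]]
{'mtx': array([[357.57492503,   0.        , 315.92491195],
       [  0.        , 357.57492503, 199.68355896],
       [  0.        ,   0.        ,   1.        ]]), 'dist': array([-0.01600495,  0.        ,  0.        ,  0.        ,  0.        ]), 'tool_from_camera': array([[-3.63694593e-04, -9.64043595e-01, -2.65743888e-01,
         6.77108811e+01],
       [ 9.99999707e-01, -1.71509992e-04, -7.46400523e-04,
         6.34089771e-01],
       [ 6.73984912e-04, -2.65744082e-01,  9.64043375e-01,
         3.10824223e+01],
       [ 0.00000000e+00,  0.00000000e+00,  0.00000000e+00,
         1.00000000e+00]])}
```

```bash
cat >> h.py <<'E'
def togo(pos,yaw):
    """tool pointing down, tool x at world angle yaw (deg); pos = TCP"""
    s=robot.get_state();A=R.from_rotvec(s['ee_rot']).as_matrix()
    y=np.radians(yaw);x=np.array([np.cos(y),np.sin(y),0]);zz=np.array([0,0,-1.]);B=np.stack([x,np.cross(zz,x),zz],1)
    print('turn',R.from_matrix(A.T@B).as_rotvec().round(4),'shift cm after turn',(B.T@(np.array(pos)-s['tool_pos'])/10).round(2),'pos',s['tool_pos'].round(1),'F',s['force'].round(1),'t',s['time'])
E
python3 - <<'E'
from h import *
z=np.load('s.npz')
for nm in('W','W2'):
  q=z[nm].reshape(-1,3);q=q[np.isfinite(q[:,0])]
  k=q[(q[:,0]>440)&(q[:,0]<580)&(q[:,1]>-220)&(q[:,1]<-20)&(q[:,2]>85)&(q[:,2]<500)]
  print(nm,k[np.argsort(k[:,1])][::max(1,len(k)//25)].round().astype(int).tolist())
  k=q[(q[:,0]>400)&(q[:,0]<700)&(q[:,1]>-250)&(q[:,1]<350)&(q[:,2]>250)&(q[:,2]<800)];print('shelf min x',np.percentile(k[:,0],[0,1,5]))
  k=q[(q[:,0]>150)&(q[:,0]<600)&(q[:,1]>330)&(q[:,1]<600)&(q[:,2]>60)&(q[:,2]<400)];print('box',len(k), k.min(0) if len(k) else'',k.max(0)if len(k) else'')
  k=q[(q[:,0]>455)&(q[:,0]<585)&(q[:,1]>190)&(q[:,1]<330)&(q[:,2]>150)&(q[:,2]<240)];print('cover',k.min(0),k.max(0),k[k[:,2]>200].mean(0), np.polyfit(k[:,1],k[:,2],1))
togo([521.6,246,408],91)
E
```

```text
W [[578, -134, 191], [516, -133, 88], [579, -132, 182], [575, -131, 185], [572, -128, 184], [573, -125, 178], [569, -125, 180], [567, -122, 173], [564, -118, 175], [558, -115, 167], [561, -115, 170], [558, -112, 168], [555, -112, 168], [556, -109, 162], [552, -109, 162], [549, -106, 158], [552, -105, 161], [550, -102, 158], [546, -102, 159], [547, -99, 156], [543, -99, 155], [540, -95, 151], [543, -95, 155], [538, -92, 144], [541, -92, 147], [535, -89, 142], [531, -85, 142], [529, -82, 135], [525, -79, 137], [522, -78, 135], [519, -75, 129], [522, -75, 133], [520, -72, 125], [515, -72, 133], [516, -68, 125], [513, -68, 124], [514, -65, 119], [510, -65, 117], [510, -61, 117], [507, -61, 116], [504, -58, 111], [501, -54, 109], [501, -51, 106], [498, -51, 108], [499, -47, 97], [495, -47, 97], [495, -44, 99], [493, -43, 85], [492, -40, 87]]
shelf min x [610.56368077 614.77069519 618.24853078]
box 63 [150.21570435 484.97220926 293.74469191] [161.11071727 576.11579722 394.78406764]
cover [480.20805971 237.14217521 150.23258082] [558.81075965 303.02411355 209.94174102] [519.32259559 250.975
[... 271 characters left out ...]
6, -99, 151], [534, -95, 146], [537, -93, 145], [533, -91, 142], [532, -85, 137], [523, -81, 134], [526, -79, 133], [518, -72, 126], [516, -70, 122], [517, -68, 124], [507, -63, 115], [507, -57, 110], [498, -56, 102], [499, -54, 104], [495, -50, 97], [497, -44, 88]]
shelf min x [610.77203207 614.00684311 615.63715056]
box 76 [150.0366516  477.8454962  280.75940532] [163.57439237 578.63886574 399.66136374]
cover [480.20754382 228.21536152 150.07406126] [561.82727712 294.39184258 208.50503497] [522.61795835 245.36075732 204.39213455] [ -0.95647796 433.87932663]
turn [-1.1000e-03  5.0000e-04  1.3136e+00] shift cm after turn [-27.08  39.22  -0.38] pos [124.7 509.9 404.2] F [-0.7  0.4 -0.9] t 0.1
```

Call:
{"op": "arm_command", "data": {
  "commands": [
    [[0, 0, 0.164, 0, 0, 0, 0], [0, 0, 0.164, 0, 0, 0, 0], [0, 0, 0.164, 0, 0, 0, 0], [0, 0, 0.164, 0, 0, 0, 0], [0, 0, 0.164, 0, 0, 0, 0], [0, 0, 0.164, 0, 0, 0, 0], [0, 0, 0.164, 0, 0, 0, 0], [0, 0, 0.164, 0, 0, 0, 0], [0, 0, 0, -2.61, 3.92, 0, 0], [0, 0, 0, -2.61, 3.92, 0, 0], [0, 0, 0, -2.61, 3.92, 0, 0], [0, 0, 0, -2.61, 3.92, 0, 0], [0, 0, 0, -2.61, 3.92, 0, 0], [0, 0, 0, -2.61, 3.92, 0, 0], [0, 0, 0, -2.61, 3.92, 0, 0], [0, 0, 0, -2.61, 3.92, 0, 0], [0, 0, 0, -2.61, 3.92, 0, 0], [0, 0, 0, -2.61, 3.92, 0, 0], [0, 0, 0, 0, 0, 0, 0]]
  ]
}}

```text
time: 2.48
tool_pos: [523.5, 254.6, 403.6]
ee_rot: [-2.204, -2.238, 0.002]
force: [0.1, 0.4, -0.0]
gripper_width: 0.0
grasp_force: 0.0
```

Run:
```python
from h import *
img,d,W=cloud('wrist');save('w1',img);np.savez('w1.npz',a=img,W=W)
q=W.reshape(-1,3);k=q[(q[:,0]>455)&(q[:,0]<585)&(q[:,1]>190)&(q[:,1]<330)&(q[:,2]>150)&(q[:,2]<215)];print('cover',k.min(0),k.max(0),np.polyfit(k[:,1],k[:,2],1))
togo([521.6,256,348],91)
print(robot.get_state()['joint_pos'])
```

```text
cover [480.87007948 245.65641736 150.00361264] [561.0131421  302.83582964 209.47436715] [ -1.10418788 482.8042337 ]
turn [-0.0015  0.0002 -0.0003] shift cm after turn [ 0.03 -0.06  5.59] pos [522.3 255.8 403.9] F [0.  0.2 0.1] t 2.525
[2.54012637e-01 4.39413750e-01 1.31968792e+00 1.39065898e-04
 1.38398427e+00 2.36820211e-01]
```

View pics/w1.png

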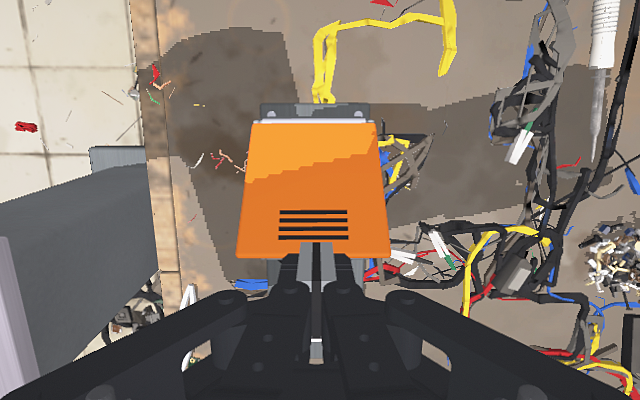

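Call:
{"op": "arm_command", "data": {
  "commands": [
    [[0, 0, 0, 0.4, 0, 1, 0], [0, 0, 0, 0, 0, 1, 0], [0, 0, 0, 0, 0, 1, 0], [0, 0, 0, 0, 0, 1, 0], [0, 0, 0, 0, 0, 1, 0], [0, 0, 0, 0, 0, 1, 0], [0, 0, 0, 0, 0, 1, 0], [0, 0, 0, 0, 0, 1, 0], [0, 0, 0, 0, 0, 0.3, 0], [0, 0, 0, 0, 0, 0, 0]]
  ]
}}

```text
time: 3.78
tool_pos: [521.5, 260.5, 321.5]
ee_rot: [-2.2, -2.242, 0.0]
force: [-0.0, 0.4, 0.2]
gripper_width: -0.1
grasp_force: 0.0
```

Call:
{"op": "arm_command", "data": {
  "commands": [
    [[0, 0, 0, 0, 0, 0.2, 0], [0, 0, 0, 0, 0, 0.2, 0], [0, 0, 0, 0, 0, 0.2, 0], [0, 0, 0, 0, 0, 0, 0]]
  ]
}}

```text
time: 4.28
tool_pos: [521.6, 260.2, 316.2]
ee_rot: [2.2, 2.242, 0.0]
force: [0.2, -3.0, 3.8]
gripper_width: 0.2
grasp_force: 1.9
```

Run:
```python
from h import *
img,d,W=cloud('wrist')
q=W[:300].reshape(-1,3);c=img[:300].reshape(-1,3)
k=q[(c[:,0]>150)&(c[:,2]<110)&(c[:,1]<190)&(c[:,1]>60)&(q[:,2]>120)&(abs(q[:,0]-520)<60)];print('cover',len(k),k.min(0),k.max(0),np.polyfit(k[:,1],k[:,2],1))
```

```text
cover 16943 [481.21523999 241.26443494 137.98191294] [560.98391282 305.94958361 193.06593492] [-3.83182619e-02  1.52386235e+02]
```

Call:
{"op": "arm_command", "data": {
  "commands": [
    [[0, 0, 0, 0, 0, 0.1, 0], [0, 0, 0, 0, 0, 0.1, 0], [0, 0, 0, 0, 0, 0.1, 0], [0, 0, 0, 0, 0, 0, 0]]
  ]
}}

```text
time: 4.82
tool_pos: [521.6, 260.5, 314.2]
ee_rot: [2.199, 2.242, 0.002]
force: [-2.9, -2.8, 13.6]
gripper_width: -0.2
grasp_force: 6.9
```

Call:
{"op": "arm_command", "data": {
  "commands": [
    [[0, 0, 0, 0, 0, 0.1, 0], [0, 0, 0, 0, 0, 0, 0]]
  ]
}}

```text
time: 5.08
tool_pos: [521.5, 260.5, 314.0]
ee_rot: [2.199, 2.242, 0.003]
force: [-5.3, -5.3, 20.1]
gripper_width: 0.1
grasp_force: 9.9
```

Run:
```python
from h import *
img,d,W=cloud('wrist')
q=W[:300].reshape(-1,3);c=img[:300].reshape(-1,3)
k=q[(c[:,0]>150)&(c[:,2]<110)&(c[:,1]<190)&(c[:,1]>60)&(q[:,2]>120)&(q[:,2]<160)&(abs(q[:,0]-520)<60)];print('cover',len(k),k.min(0),k.max(0),np.polyfit(k[:,1],k[:,2],1))
```

```text
cover 16814 [481.29952864 242.00734614 137.43405115] [560.87076731 305.78249707 159.47225204] [2.90023990e-03 1.39731677e+02]
```

Call:
{"op": "arm_command", "data": {
  "commands": [
    [[0, 0, 0, 0, 0, -1, 0], [0, 0, 0, 0, 0, -3.8, 0], [0, 0, 0, 0, 0, -3.8, 0], [0, 0, 0, 0, 0, 0, 0]]
  ]
}}

```text
time: 5.62
tool_pos: [521.5, 260.8, 400.2]
ee_rot: [2.198, 2.241, 0.007]
force: [-0.3, -0.2, 0.0]
gripper_width: 0.1
grasp_force: 0.0
```

Run:
```python
from h import *
img,d,W=cloud('wrist')
q=W[:300].reshape(-1,3);c=img[:300].reshape(-1,3)
k=q[(c[:,0]>150)&(c[:,2]<110)&(c[:,1]<190)&(c[:,1]>60)&(q[:,2]>120)&(q[:,2]<225)&(abs(q[:,0]-520)<60)];print('cover',len(k),k.min(0),k.max(0),np.polyfit(k[:,1],k[:,2],1))
togo([522,10,400],91)
```

```text
cover 10657 [481.04780317 213.00865979 136.96764277] [561.43449681 305.8331764  143.01171142] [-3.33498264e-04  1.40681014e+02]
turn [ 0.0011 -0.0008  0.0018] shift cm after turn [-25.07  -0.38  -0.19] pos [521.4 260.7 398.1] F [-0.1 -0.1 -1. ] t 5.675
```

Shut and latched (flat, z 141). Now go look at the relay.

Call:
{"op": "arm_command", "data": {
  "commands": [
    [[0, 0, 0, -4.2, 0, 0, 1], [0, 0, 0, -4.2, 0, 0, 1], [0, 0, 0, -4.2, 0, 0, 1], [0, 0, 0, -4.2, 0, 0, 1], [0, 0, 0, -4.2, 0, 0, 1], [0, 0, 0, -4.2, 0, 0, 1], [0, 0, 0, 0, 0, 0, 1], [0, 0, 0, 0, 0, 0, 1]]
  ]
}}

```text
time: 6.68
tool_pos: [526.3, 9.0, 396.7]
ee_rot: [-2.199, -2.241, 0.001]
force: [-0.3, -0.3, 0.8]
gripper_width: 85.3
grasp_force: 0.0
```

Run:
```python
from h import *
img,d,W=cloud('wrist');save('w2',img);np.savez('w2.npz',a=img,W=W)
g=img.astype(int);q=W
m=(g.min(2)>170)&(q[...,2]>74)&(q[...,2]<84)&(abs(q[...,0]-520)<50)&(abs(q[...,1]+135)<50)
P=q[m];r=cv2.minAreaRect(P[:,:2].astype(np.float32));print(len(P),P.mean(0),r)
v,u=np.nonzero(m);print(u.min(),u.max(),v.min(),v.max())
s=(q[...,2]>10)&(q[...,2]<18)&(g.max(2)<70)&(abs(q[...,0]-520)<60)&(abs(q[...,1]+135)<70)
S=q[s];print('sock',len(S),cv2.minAreaRect(S[:,:2].astype(np.float32)))
```

```text
1149 [ 521.7513845  -135.3519148    79.01119757] ((523.11669921875, -136.12869262695312), (36.18476867675781, 36.12309265136719), 76.14588928222656)
289 333 316 356
sock 1156 ((523.4183349609375, -135.62330627441406), (63.770999908447266, 63.52589416503906), 76.3411865234375)
```

View pics/w2.png

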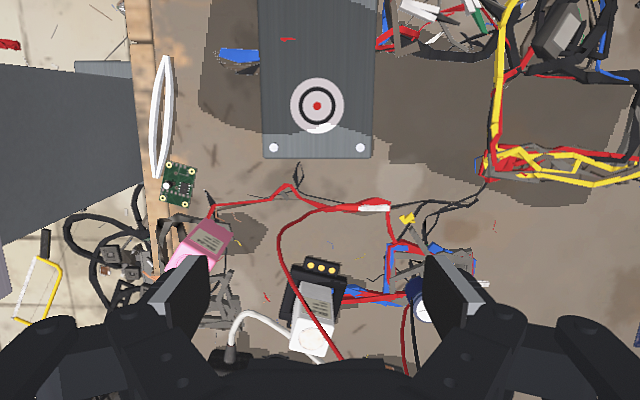

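```bash
cat >> h.py <<'E'
def goal(yaw,tilt):
    y=np.radians(yaw);x=np.array([np.cos(y),np.sin(y),0]);zz=np.array([0,0,-1.])
    return np.stack([x,np.cross(zz,x),zz],1)@R.from_rotvec([0,tilt,0]).as_matrix()
def togo2(G,yaw,tilt,back=0):
    s=robot.get_state();A=R.from_rotvec(s['ee_rot']).as_matrix();B=goal(yaw,tilt)
    pos=np.array(G)-B[:,2]*(155+back)
    print('turn',R.from_matrix(A.T@B).as_rotvec().round(4),'shift cm',(B.T@(pos-s['tool_pos'])/10).round(2),'goal',pos.round(1),'pos',s['tool_pos'].round(1),'F',s['force'].round(1),'t',s['time'],'up in tool',B[2].round(3),'+X in tool',B[0].round(3),'+Y',B[1].round(3))
E
python3 - <<'E'
from h import *
z=np.load('s.npz')
for nm in('W','W2'):
  q=z[nm].reshape(-1,3);q=q[np.isfinite(q[:,0])]
  k=q[(q[:,0]>380)&(q[:,0]<580)&(q[:,1]>-450)&(q[:,1]<-160)&(q[:,2]>85)&(q[:,2]<600)];print(len(k),k[::max(1,len(k)//12)].round().astype(int).tolist())
w=np.load('w2.npz');print('target',w['W'][105,317],'screws',w['W'][148,274],w['W'][148,360])
togo2([523,-135.8,56],76.2,.5236,110)
E
```

```text
196 [[579, -300, 201], [560, -298, 175], [555, -402, 105], [531, -296, 140], [516, -366, 115], [498, -355, 116], [474, -334, 128], [444, -309, 123], [425, -301, 91], [419, -367, 121], [416, -366, 123], [410, -351, 97], [385, -396, 117]]
492 [[578, -302, 197], [546, -298, 156], [509, -295, 114], [469, -332, 125], [484, -346, 124], [492, -355, 119], [509, -368, 113], [522, -380, 108], [414, -357, 113], [410, -382, 123], [569, -418, 101], [398, -389, 118]]
target [524.95525561  73.53072718   9.86963324] screws [483.09717008  31.44421557  10.28916602] [568.45510393  33.00930413   9.81227353]
turn [-0.0696  0.5201  0.2543] shift cm [-29.32   3.15  -4.06] goal [ 491.4 -264.5  285.5] pos [526.3   9.3 397. ] F [0.3 0.5 0.1] t 6.725 up in tool [ 0.5    0.    -0.866] +X in tool [0.207 0.971 0.119] +Y [ 0.841 -0.239  0.486]
```

Call:
{"op": "arm_command", "data": {
  "commands": [
    [[0, 0, 0.129, 0, 0, 0, 1], [0, 0, 0.129, 0, 0, 0, 1], [0, 0.131, 0, 0, 0, 0, 1], [0, 0.131, 0, 0, 0, 0, 1], [0, 0.131, 0, 0, 0, 0, 1], [0, 0.131, 0, 0, 0, 0, 1], [0, 0, 0, -4.9, 0.53, -0.68, 1], [0, 0, 0, -4.9, 0.53, -0.68, 1], [0, 0, 0, -4.9, 0.53, -0.68, 1], [0, 0, 0, -4.9, 0.53, -0.68, 1], [0, 0, 0, -4.9, 0.53, -0.68, 1], [0, 0, 0, -4.9, 0.53, -0.68, 1], [0, 0, 0, 0, 0, 0, 1], [0, 0, 0, 0, 0, 0, 1]]
  ]
}}

```text
time: 8.48
tool_pos: [492.6, -265.0, 285.9]
ee_rot: [-2.168, -1.705, -0.582]
force: [0.3, -0.1, 0.2]
gripper_width: 85.3
grasp_force: 0.0
```

Run:
```python
from h import *
img,d,q=cloud('wrist');save('w3',img);g=img.astype(int)
m=(g.min(2)>150)&(q[...,2]>74)&(q[...,2]<84)&(abs(q[...,0]-520)<50)&(abs(q[...,1]+135)<50)
P=q[m];print(len(P),P.mean(0) if len(P) else '',cv2.minAreaRect(P[:,:2].astype(np.float32)) if len(P) else '')
togo2([523,-135.8,56],76.2,.5236)
print(robot.get_state()['joint_pos'].round(2))
```

```text
3133 [ 523.16104314 -137.92028697   78.8518345 ] ((523.3511962890625, -137.1187744140625), (36.09122848510742, 35.45293426513672), 76.73338317871094)
turn [-0.0017 -0.0005  0.0032] shift cm [-0.04 -0.13 11.06] goal [ 504.5 -211.1  190.2] pos [ 492.6 -264.8  286.2] F [-0.6  0.8 -0.2] t 8.525 up in tool [ 0.5    0.    -0.866] +X in tool [0.207 0.971 0.119] +Y [ 0.841 -0.239  0.486]
[-0.77  0.54  1.52  0.45  1.39 -0.68]
```

View pics/w3.png

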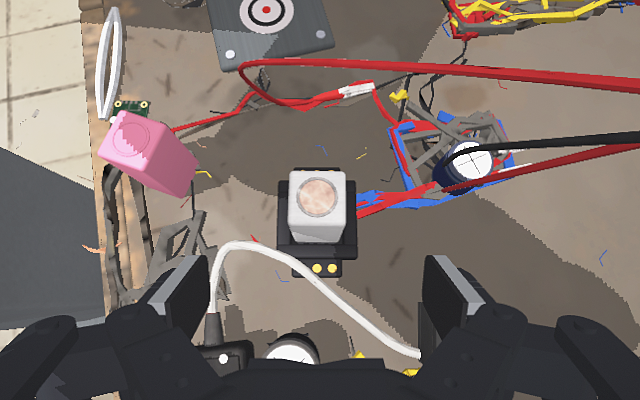

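Call:
{"op": "arm_command", "data": {
  "commands": [
    [[0, 0, 0, 0, -0.1, 1.84, 1], [0, 0, 0, 0, 0, 1.84, 1], [0, 0, 0, 0, 0, 1.84, 1], [0, 0, 0, 0, 0, 1.84, 1], [0, 0, 0, 0, 0, 1.84, 1], [0, 0, 0, 0, 0, 1.84, 1], [0, 0, 0, 0, 0, 0, 1], [0, 0, 0, 0, 0, 0, 0.35], [0, 0, 0, 0, 0, 0, 0.35], [0, 0, 0, 0, 0, 0, 0.2], [0, 0, 0, 0, 0, 0, 0.2], [0, 0, 0, 0, 0, 0, 0.2], [0, 0, 0, 0, 0, 0, 0.2]]
  ]
}}

```text
time: 10.15
tool_pos: [504.3, -212.5, 190.9]
ee_rot: [-2.171, -1.705, -0.582]
force: [-1.4, -1.2, 5.8]
gripper_width: 35.5
grasp_force: 59.9
```

Call:
{"op": "arm_command", "data": {
  "commands": [
    [[0, 0, 0, 0.25, 0, -0.433, 0.2], [0, 0, 0, 0.25, 0, -0.433, 0.2], [0, 0, 0, 0.25, 0, -0.433, 0.2], [0, 0, 0, 0.25, 0, -0.433, 0.2], [0, 0, 0, 0.25, 0, -0.433, 0.2], [0, 0, 0, 0.25, 0, -0.433, 0.2], [0, 0, 0, 0.25, 0, -0.433, 0.2], [0, 0, 0, -0.4, -1.94, -0.24, 0.2], [0, 0, 0, -0.4, -1.94, -0.24, 0.2], [0, 0, 0, -0.4, -1.94, -0.24, 0.2], [0, 0, 0, -0.4, -1.94, -0.24, 0.2], [0, 0, 0, 1, 0, -1.73, 0.2], [0, 0, 0, 1, 0, -1.73, 0.2], [0, 0, 0, 1, 0, -1.73, 0.2], [0, 0, 0, 1, 0, -1.73, 0.2], [0, 0, 0, 0, 0, 0, 0.2]]
  ]
}}

```text
time: 12.15
tool_pos: [424.5, -212.1, 306.6]
ee_rot: [-2.171, -1.707, -0.583]
force: [0.1, 0.1, -1.3]
gripper_width: 35.1
grasp_force: 60.0
```

Run:
```python
from h import *
# relay in tool at grasp
B0=R.from_rotvec([-2.171,-1.705,-.582]).as_matrix();p0=np.array([504.3,-212.5,190.9])
o=B0.T@(np.array([523.2,-136.4,4])-p0);print('relay in tool',o)
for yaw in(91.,):
    B=goal(yaw,.5236);tcp=np.array([525.3,75.2,53])-B@o
    print('TCP goal',tcp)
    for lift in (80,0):
        togo2(tcp+[0,0,lift]+155*B[:,2],yaw,.5236)
b,d,q=cloud('side');save('side2',cv2.resize(b[115:305,210:420],None,fx=3,fy=3))
```

```text
relay in tool [-2.54935055e+01  1.92912507e-01  2.01072310e+02]
TCP goal [526.47640407  -3.24977778 239.88038538]
turn [ 0.1301  0.0013 -0.2209] shift cm [18.59 10.56  9.2 ] goal [526.5  -3.2 319.9] pos [ 424.5 -212.1  306.6] F [ 0.1  0.1 -1.3] t 12.15 up in tool [ 0.5    0.    -0.866] +X in tool [-0.015  1.    -0.009] +Y [0.866 0.017 0.5  ]
turn [ 0.1301  0.0013 -0.2209] shift cm [14.59 10.56 16.13] goal [526.5  -3.2 239.9] pos [ 424.5 -212.1  306.6] F [ 0.1  0.1 -1.3] t 12.15 up in tool [ 0.5    0.    -0.866] +X in tool [-0.015  1.    -0.009] +Y [0.866 0.017 0.5  ]
```

View pics/side2.png

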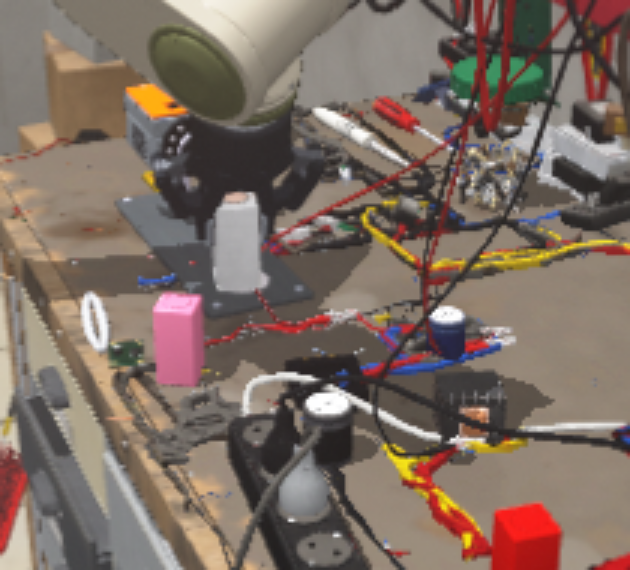

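Call:
{"op": "arm_command", "data": {
  "commands": [
    [[0.065, 0, -0.11, 0, 0, 0, 0.2], [0.065, 0, -0.11, 0, 0, 0, 0.2], [0, 0, 0, 3.01, 0.06, 1.74, 0.2], [0, 0, 0, 3.01, 0.06, 1.74, 0.2], [0, 0, 0, 3.01, 0.06, 1.74, 0.2], [0, 0, 0, 3.01, 0.06, 1.74, 0.2], [0, 0, 0, 3.01, 0.06, 1.74, 0.2], [0, 0, 0, 3.01, 0.06, 1.74, 0.2], [0, 0, 0, 0, 2.55, 0, 0.2], [0, 0, 0, 0, 2.55, 0, 0.2], [0, 0, 0, 0, 2.55, 0, 0.2], [0, 0, 0, 0, 2.55, 0, 0.2], [0, 0, 0, -0.7, 0, 1.21, 0.2], [0, 0, 0, -0.7, 0, 1.21, 0.2], [0, 0, 0, -0.7, 0, 1.21, 0.2], [0, 0, 0, -0.7, 0, 1.21, 0.2], [0, 0, 0, 0, 0, 0, 0.2], [0, 0, 0, 0, 0, 0, 0.2]]
  ]
}}

```text
time: 14.45
tool_pos: [526.5, -1.7, 249.8]
ee_rot: [-1.909, -1.94, -0.51]
force: [1.2, 0.5, -0.8]
gripper_width: 35.2
grasp_force: 60.3
```

Run:
```python
from h import *
B=goal(91,.5236);togo2(np.array([526.5,-3.2,239.9])+155*B[:,2],91,.5236)
for n in('wrist','side','top'):
    img,d,q=cloud(n);g=img.astype(int)
    np.savez(n+'4.npz',a=img,W=q)
    m=(g.min(2)>120)&(g.max(2)-g.min(2)<40)&(q[...,2]>40)&(q[...,2]<150)&(abs(q[...,0]-525)<45)&(abs(q[...,1]-75)<40)
    P=q[m];v,u=np.nonzero(m);print(n,len(P),P.min(0).round(1),P.max(0).round(1),u.min(),u.max(),v.min(),v.max())
    if n=='side': save('side4',cv2.resize(img[v.min()-40:v.max()+40,u.min()-50:u.max()+50],None,fx=5,fy=5))
    if n=='wrist': save('w4',img)
```

```text
turn [-0.0011 -0.0006 -0.0018] shift cm [-0.62 -0.    0.78] goal [526.5  -3.2 239.9] pos [526.5  -1.7 249.8] F [ 1.2  0.5 -0.8] t 14.45 up in tool [ 0.5    0.    -0.866] +X in tool [-0.015  1.    -0.009] +Y [0.866 0.017 0.5  ]
wrist 10977 [484.6  43.6 108.7] [549.   94.7 148.8] 168 390 227 399
side 330 [505.6  49.6  62.9] [549.3  92.  139.8] 282 298 165 193
top 74 [502.4  61.5 111.9] [545.3  93.  144.3] 288 297 208 220
```

View pics/w4.png

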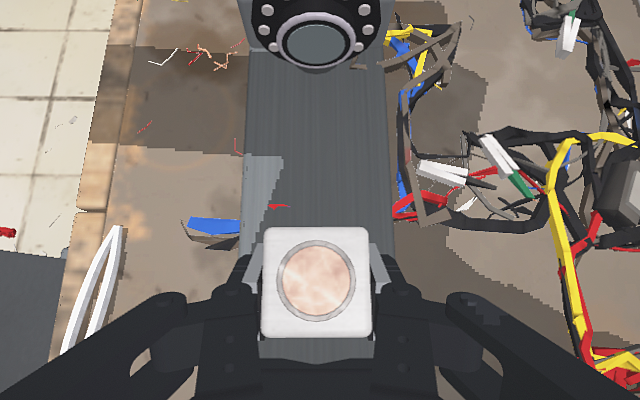

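```bash
cat > top.py <<'E'
from h import *
def topface(img,q):
    g=img.astype(int)
    m=(g.min(2)>110)&(np.isfinite(q[...,2]));m[:200]=0;m[:,:262]=0;m[:,372:]=0
    zc=np.median(q[270:300,290:340,2]);m&=abs(q[...,2]-zc)<5
    n,l,st,c=cv2.connectedComponentsWithStats(m.astype(np.uint8));m=l==1+np.argmax(st[1:,4])
    m=cv2.morphologyEx(m.astype(np.uint8),cv2.MORPH_CLOSE,np.ones((15,15)))>0
    P=q[m];P=P[np.isfinite(P[:,0])];r=cv2.minAreaRect(P[:,:2].astype(np.float32))
    A=np.c_[P-P.mean(0)];n=np.linalg.svd(A,full_matrices=False)[2][2];n*=np.sign(n[2])
    return len(P),r,np.median(P[:,2]),n
E
python3 - <<'E'
from top import *
z=np.load('wrist4.npz');print(topface(z['a'],z['W']))
q=z['W'];g=z['a'].astype(int)
# housing/plate: lens & cover
s=np.load('top4.npz');Q=s['W'];G=s['a'].astype(int)
m=(abs(Q[...,2]-141)<6)&(G[...,0]>150)&(G[...,2]<110)&(abs(Q[...,0]-520)<70)&(abs(Q[...,1]-260)<70)
print('cover top',m.sum(),cv2.minAreaRect(Q[m][:,:2].astype(np.float32)),np.median(Q[m][:,2]))
m=(q[...,2]>75)&(q[...,2]<130)&(q[...,1]>170)&(q[...,1]<215)
P=q[m];print('lens', len(P),P.min(0),P.max(0),np.median(P,0))
k=P[P[:,2]>118];print(k.min(0),k.max(0),k.mean(0))
print('px',[q[v,315].round(1).tolist() for v in (20,40,55,66,72)], [q[40,u].round(1).tolist() for u in (255,280,285,345,352,378)])
E
```

```text
Traceback (most recent call last):
  File "top.py", line 6, in topface
    n,l,st,c=cv2.connectedComponentsWithStats(m.astype(np.uint8));m=l==1+np.argmax(st[1:,4])
                                                                         ~~~~~~~~~^^^^^^^^^^
ValueError: attempt to get argmax of an empty sequence
```

```bash
sed -i 's/np.median(q\[270/np.nanmedian(q[270/' top.py
python3 - <<'E'
from top import *
z=np.load('wrist4.npz')
q=z['W'];g=z['a'].astype(int)
print(q[280,315],q[235,315],q[330,315],np.isfinite(q[227:338,262:372,2]).mean())
try: print(topface(z['a'],q))
except Exception as e: print(e)
s=np.load('top4.npz');Q=s['W'];G=s['a'].astype(int)
m=(abs(Q[...,2]-141)<6)&(G[...,0]>150)&(G[...,2]<110)&(abs(Q[...,0]-520)<70)&(abs(Q[...,1]-260)<70)
print('cover top',m.sum(),cv2.minAreaRect(Q[m][:,:2].astype(np.float32)),np.median(Q[m][:,2]))
print('px',[q[v,315].round(1).tolist() for v in (20,40,55,66,72)], [q[40,u].round(1).tolist() for u in (255,280,285,345,352,378)])
E
```

```text
[524.46696975  76.58464829 138.60819867] [524.21220085  91.403606   137.30245226] [524.71754327  61.20350627 137.31657334] 0.9948402948402948
(11853, ((524.7538452148438, 76.61332702636719), (36.6967658996582, 35.966827392578125), 1.199578881263733), np.float64(137.95410969947395), array([ 0.00174604, -0.00674864,  0.9999757 ]))
cover top 541 ((520.2155151367188, 255.9583282470703), (78.0002670288086, 87.74474334716797), 0.9220075607299805) 140.82396332260146
px [[522.4, 192.6, 120.2], [522.4, 192.7, 106.7], [522.3, 192.4, 95.5], [522.2, 192.8, 85.7], [521.1, 239.2, 12.0]] [[488.1, 209.8, 84.8], [505.2, 191.9, 107.4], [507.6, 192.6, 106.6], [537.2, 193.6, 105.8], [540.6, 193.4, 106.2], [557.5, 211.2, 84.3]]
```

Call:
{"op": "arm_command", "data": {
  "commands": [
    [[0, 0, 0, -0.32, 0, 0.38, 0.2], [0, 0, 0, -0.33, 0, 0.39, 0.2], [0, 0, 0, 0, 0, 0, 0.2], [0, 0, 0, 0, 0, 0, 0.2], [0, 0, 0, 0, 0, 0, 0.2], [0, 0, 0, 0, 0, 0, 0.2]]
  ]
}}

```text
time: 15.35
tool_pos: [526.4, -3.5, 239.6]
ee_rot: [-1.909, -1.939, -0.51]
force: [0.1, 0.1, -1.0]
gripper_width: 35.4
grasp_force: 60.3
```

Run:
```python
from top import *
img,d,q=cloud('wrist');print(topface(img,q))
print([q[v,315].round(1).tolist() for v in (20,40)])
b,d,Q=cloud('side');g=b.astype(int)
m=(abs(Q[...,2]-141)<5)&(g[...,0]>120)&(g[...,2]<110)&(abs(Q[...,0]-520)<70)&(abs(Q[...,1]-260)<70);print('cover z',m.sum(),np.median(Q[m][:,2]))
s=robot.get_state();print(s['tool_pos'],s['force'],s['grasp_force'],abs(s['qvel']).max(),s['time'])
t=np.load('s.npz');x,y=t['a'],robot.read_camera('top')[0]
f=abs(x.astype(int)-y).max(2)
print('diff caps/trafo',[(f[a-4:a+5,c-4:c+5]).max() for c,a in ((350,182),(381,226),(382,193))])
```

```text
(11866, ((524.6663208007812, 74.95655059814453), (36.8023796081543, 35.91643524169922), 0.9761380553245544), np.float64(127.78993886597158), array([ 0.00173201, -0.00594462,  0.99998083]))
[[522.3, 192.6, 108.1], [522.2, 191.7, 95.7]]
cover z 258 140.56408505545681
[526.40261302  -3.43604142 239.55382299] [-0.82009298  0.00588221 -0.25012521] 60.28621315956116 0.0015124239659150998 15.45
diff caps/trafo [np.int64(8), np.int64(7), np.int64(7)]
```

Label at y≈92.9, z≈103, x≈524.4; all within about a millimetre, cover shut, neighbours unmoved.

```bash
python3 -c "
from bench import robot
print(robot.hand_in())"
```

```text
the job is handed in; nothing more can be done
None
```

The job is handed in: the cover is snapped shut, and the relay is held upright with its label facing the lens, measured within about 1 mm of the focus point, with the capacitors and transformer unmoved; no verdict was returned.

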